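# Pop a tester palette out of its counter display

## Robot

A 6-joint arm with a two-finger parallel gripper is mounted at the origin on the work surface. World frame = base frame: x ahead of the robot, y to its left, z up, the work surface at z = 0. Lengths are in m, angles in degrees, forces in N, time in s.
With the tool pointing down it reaches from about 0.375 to 0.9 m from the base axis. Payload 3.1 kg.
Tool frame: the origin (TCP) lies where the fingers leave the gripper's body, on its centre line; the fingertips stand 70 mm ahead of it and the grasp point (between the pads) lies 51 mm ahead of it; y points along the fingers, z is the direction in which the jaws open and shut, and the axes are right-handed (so a half turn about y gives the same grasp; the last joint's range is limited). The gripper opens to 87 mm and grips with 3 to 60 N. Pads are 19 mm wide; open, the fingers measure 117 mm over their backs; the gripper's body (75 mm by 190 mm) begins 51 mm behind the grasp point.
Start: joints at [-80.816, 30.224, 82.088, -0, 67.689, -10.227], TCP at [0.208, -0.589, 0.292] pointing down, gripper open.
Joint ranges: [-176.69, 176.69], [-43.24, 126.21], [12.49, 139.97], [-82, 262], [0, 151.66], [-163.58, 163.58]. Speed limits (degrees/s): [159.86, 159.86, 180, 180, 180, 180].

## Interface

Orientations are given as a 3x3 rotation matrix whose columns are the frame's x, y, z axes.
In Python, from rig import bot gives the robot as it stands.
- The arm moves only by the shell command python3 -m pendant 'ROWS'. ROWS is JSON, a list of rows, each a list of 3 entries, a list of its own where there are three numbers: the shift along the tool's x, y, z in cm, then the turn, a rotation vector about the tool's x, y, z in rad, then the closure, from 0 (fully open) to 1 (shut). In form: [[[dx, dy, dz], [ax, ay, az], jaw], ...]. A call has 1 to 20 rows; each row shifts and turns the commanded pose from where the row before left it, along the tool's axes as they then stand; what a row does not reach is not made up. A row lasts 1/12 s, in which the tool goes at most 41.7 mm and 7.16 degrees, less where a joint would pass 70% of its speed; a pose out of reach is approached as far as the arm can. A call with a gripper value outside its range is refused whole. The fingers move at their own pace and stop on an object; the grip force is fixed at half the most. Time passes only in rows, so rows that do not move let the fingers close. It gives the time, the measured TCP pose, the force and the opening at its end, in the units of the state.
- bot.read_state(): the state, without advancing time (a new reading comes with each control period).
- bot.capture(name): name is "side" or "top" or "wrist"; returns a dict with "img" (480x640x3 uint8, red, green, blue), "fx", "fy", "cx", "cy" (pixels), "R" (3x3) and "t" (3): a world point X has camera coordinates R X + t. Camera axes: x right, y down, z forward; pixel columns grow to the right and rows downward; lengths in m; the calibration is good to about 2 mm. The wrist camera is an equidistant fisheye: a pixel r from the principal point sees the ray r / f radians off the axis. A picture is of the moment at which its call begins. There is no depth.
- bot.hand_in(): hands the job in, once; it reports no verdict.
The state is a dict: "time_s": time; "joint_positions": joint angles; "qvel": joint speeds; "tau": joint torques, N m; "position": TCP position; "tcp_rot": TCP orientation; "force": force on the tool from outside, world axes, zero at the start; "moment": the same for the moment, N m; "opening": opening from 0.0 (shut) to 1.0 (fully open).
Only numpy, scipy, OpenCV 4.12 (cv2) and the standard library are available. Lean on these libraries where they do the work, as an engineer would, in place of code of your own. Each camera call takes 0.05 s, during which the arm holds its last target.

## Task

The used tester palette sits flush in its snug recess in the white counter display. Slide the rocker lever under the display, feel for the slot in the underside, and press the lever's handle down so that its pin pokes the palette up from below; then lift the palette out and lay it flat, right side up, on the middle of the dark rubber mat. Leave the jar, the bottle and the carton where they are.

Things in the scene. Friction and masses are not known exactly. Their poses are not given: they have to be found in the camera images.
- stand: White counter display, fixed: 100 mm along its x, 160 mm along its y, deck top 80 mm above the counter. Origin: centre of its underside, on the counter; z up. Centred in its deck is the recess, 54 mm (x) by 126 mm (y), 24 mm deep. Underneath it is open right through along x, a tunnel 140 mm wide and 50 mm high between two end legs.
- recess_floor (a point): Centre of the recess floor, 56 mm above the counter, axes as the stand. The floor is a plate 6 mm thick with one access slot, 40 mm long (x, centred here) and 20 mm wide (y). The plate was fitted by hand: in y the slot's centre lies anywhere within 12 mm either side of this point. The slot is out of sight and its place is not given: find it by touch with the lever's pin.
- palette_centre (a point): Centre of the loose tester palette: flat black case 50 mm (x) by 120 mm (y) by 24 mm (z), 0.13 to 0.25 kg, six make-up pans on its top (+z). It starts in the recess, flush, axes as the stand. Four spring clips grip its long sides just below the deck: poking it up takes about 5 to 12 N, and it stays up. Poked off centre, one end may rise more.
- lever_handle (a point): Centre of the lever's handle, a black barrel 28 mm in diameter, 36 mm long (along y, flat ends to +y and -y), 66 mm above the counter at rest. Lever axes: x from handle to pin, y across, z up. Pressed down by d it lifts the pin by about 0.8 d; a firm grip must turn with the lever. Let go, the heavier pin end drops back. The lever starts on the stand's -x side, +x roughly as the stand's.
- lever_heel (a point): The lever (loose, steel, 0.42 kg) rocks on its heel, a round cross-bar 24 mm in diameter and 60 mm wide (y), 105 mm ahead (+x) of the handle centre. This  centre of the heel, 12 mm above the counter.
- lever_pin (a point): Top of the lever's upright pin (round end, 12 mm in diameter), 194 mm ahead (+x) of the handle centre, 44 mm above the counter at rest: 6 mm below the display's floor plate, 12 mm below the palette. Raised fully it swings some 15 mm back (-x). It stands 28 mm above its foot, a block 20 mm (x) by 30 mm (y) that rests on the counter. It starts just short of the display.
- mat: Dark rubber mat, fixed flat on the counter, 220 mm (x) by 160 mm (y) by 3 mm. Origin: centre of its underside.
- jar: Cream jar, bystander, 72 mm in diameter, 65 mm high, origin at the centre of its underside.
- bottle: Amber bottle, bystander, 54 mm in diameter, 160 mm high, origin at the centre of its underside.
- carton: Cardboard carton, bystander, 60 x 90 x 70 mm, origin at the centre of its underside.
Not all that is in view belongs to the job. What is shaped like the part that bears lever_handle but blue is not meant. What is shaped like the stand but pink is not meant.

How it is judged:
By the outcome, as a careful person would: the job done as asked, in the order asked, and still so for the second after the job is handed in, with the robot touching nothing.
It also fails if it takes over 64 s, if anything falls off the work surface, if the arm or the gripper's body presses on something with over 40 N, if the wrist force passes 120 N, or if a joint passes its speed limit or range.

## Working session

There is one attempt and no reset: what is moved stays moved. The work goes in short steps, Python scripts to look and compute and a shell command to move; the robot and the scene stay as the last step left them, time stands still between calls to the robot, and variables do not carry over. Pictures are saved under pics/ and viewed, and the job is handed in when it is done.

```bash
ls; mkdir -p pics
python3 - <<'E'
from rig import bot
import cv2,json
s=bot.read_state()
for k,v in s.items(): print(k,v)
for n in ["side","top","wrist"]:
    c=bot.capture(n)
    cv2.imwrite(f"pics/{n}0.png",c["img"][:,:,::-1])
    print(n,c["fx"],c["fy"],c["cx"],c["cy"],c["R"],c["t"])
E
```

```text
pics
time_s 0.0
joint_positions [-8.08155659e+01  3.02790531e+01  8.21587972e+01 -2.60460486e-04
  6.76877254e+01 -1.02272172e+01]
qvel [ 0.04301845  0.12948394 -0.00603099 -0.01462747 -0.02761296  0.05768931]
tau [ 4.94746528e-04 -4.40039492e+01 -1.76596284e+01  6.34386158e-02
  5.83374419e-02 -1.70218541e-04]
position [ 0.20765114 -0.58886167  0.29125715]
tcp_rot [[-9.43154586e-01 -3.53976691e-04  3.32354182e-01]
 [-3.32354147e-01  2.16293821e-03 -9.43152184e-01]
 [-3.85007670e-04 -9.99997598e-01 -2.15763071e-03]]
force [-1.04425245 -0.67357375  0.01189457]
moment [ 0.03285026 -0.03549241 -0.05792922]
opening 1.001631241413839
side 547.822154177664 547.822154177664 316.3673809360162 238.488210364283 [[-0.99029722 -0.13810252 -0.01546308]
 [-0.08102397  0.66421003 -0.74314208]
 [ 0.11290053 -0.73467866 -0.66895496]] [0.59883013 0.09501071 1.34273577]
top 523.7748417570648 523.7748417570648 320.5934249529678 244.84436588281469 [[ 0.02520514 -0.99961616  0.01149902]
 [-0.99436018 -0.02625464 -0.10275469]
 [ 0.10301716 -0.00884422 -0.99464026]] [0.02047139 0.57760055 1.37382698]
wrist 371.64829954431775 371.64829954431775 318.42822706198683 240.03186835778533 [[ 0.33192158 -0.94330563 -0.00159642]
 [-0.91146596 -0.32115321  0.25708055]
 [-0.24301823 -0.08387551 -0.96638866]] [-0.62384149 -0.02962138  0.38899314]
```

View pics/top0.png

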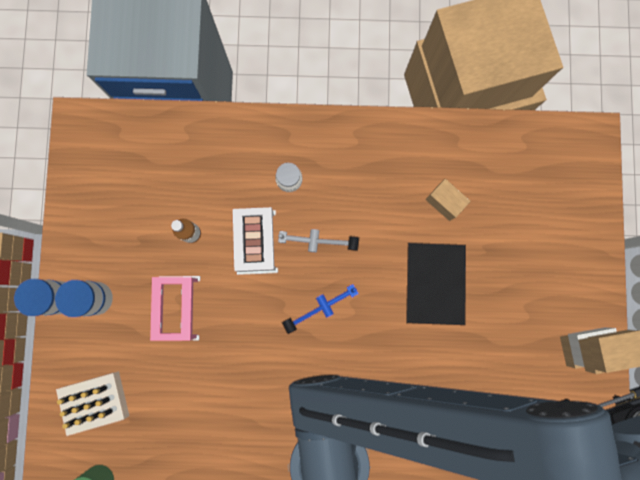

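View pics/side0.png

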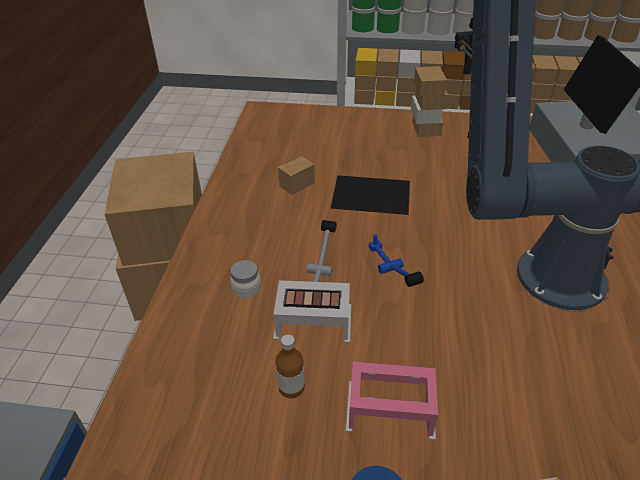

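View pics/wrist0.png

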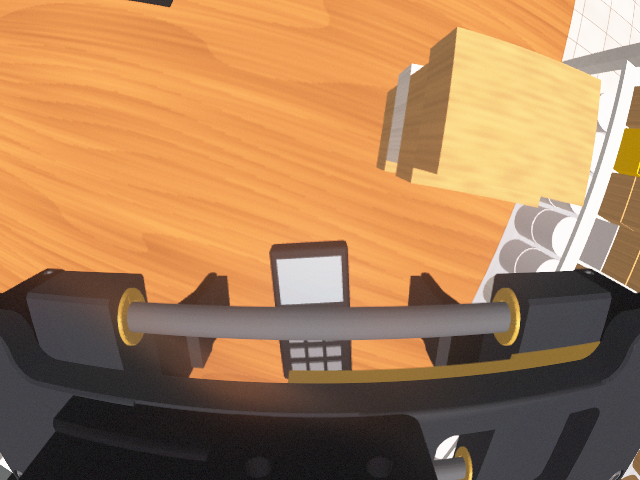

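The top view shows the white stand at (253,240), the lever's handle at (353,243), its heel at (314,240) and its pin at (283,237). The mat is at (436,284), the jar at (288,177), the bottle at (183,229) and the carton at (448,199). The blue lever and the pink stand are decoys.

```bash
cat > h.py <<'E'
import numpy as np, cv2
from rig import bot
def ray(c,uv):
    u,v=uv; d=np.array([(u-c["cx"])/c["fx"],(v-c["cy"])/c["fy"],1.0])
    R=np.array(c["R"]);t=np.array(c["t"])
    return -R.T@t, R.T@d
def onz(c,uv,z):
    o,d=ray(c,uv); return o+d*(z-o[2])/d[2]
def proj(c,X):
    p=np.array(c["R"])@np.array(X)+np.array(c["t"]); return np.array([c["fx"]*p[0]/p[2]+c["cx"],c["fy"]*p[1]/p[2]+c["cy"]])
def blobs(m,x0,y0,x1,y1,amin=20):
    mm=np.zeros_like(m,np.uint8); mm[y0:y1,x0:x1]=m[y0:y1,x0:x1]
    cs,_=cv2.findContours(mm,cv2.RETR_EXTERNAL,cv2.CHAIN_APPROX_NONE)
    return [c for c in cs if cv2.contourArea(c)>=amin]
E
python3 - <<'E'
from h import *
c=bot.capture("top"); im=c["img"]
cv2.imwrite("pics/z1.png",cv2.resize(im[160:340,220:380,::-1],None,fx=4,fy=4*0.8,interpolation=cv2.INTER_CUBIC))
s=bot.capture("side"); 
cv2.imwrite("pics/z2.png",cv2.resize(s["img"][200:350,220:440,::-1],None,fx=3.6,fy=3.6,interpolation=cv2.INTER_CUBIC))
hsv=cv2.cvtColor(im,cv2.COLOR_RGB2HSV)
dark=(hsv[...,2]<60); white=(hsv[...,2]>200)&(hsv[...,1]<40)
for nm,m,b,z in [("handle",dark,(340,230,370,260),.066),("mat",dark,(395,230,480,335),.003),("stand",white,(225,200,278,280),.08),("pal",dark,(225,200,278,280),.08)]:
    for q in blobs(m,*b):
        r=cv2.minAreaRect(q); bx=cv2.boxPoints(r)
        P=np.array([onz(c,p,z)[:2] for p in bx])
        print(nm,cv2.contourArea(q),r,"ctr",P.mean(0).round(4),"sides",np.linalg.norm(P[1]-P[0]).round(4),np.linalg.norm(P[2]-P[1]).round(4),"dirs",np.degrees(np.arctan2(*(P[1]-P[0])[::-1])).round(2))
E
```

```text
handle 85.0 ((353.0, 243.0), (12.0, 8.0), 90.0) ctr [ 0.5802 -0.0488] sides 0.0209 0.0315 dirs -88.48
mat 4325.0 ((435.5, 283.5), (79.0, 57.0), 90.0) ctr [ 0.4832 -0.2797] sides 0.1565 0.2144 dirs -88.49
stand 48.0 ((257.0962829589844, 271.9388732910156), (3.979126214981079, 40.19937515258789), 84.14398956298828) ctr [0.4975 0.1969] sides 0.1029 0.0102 dirs -82.65
stand 2263.5 ((252.52044677734375, 238.73558044433594), (61.58735275268555, 38.540687561035156), 88.40885925292969) ctr [0.5834 0.2119] sides 0.0999 0.1602 dirs -86.83
```

View pics/z1.png

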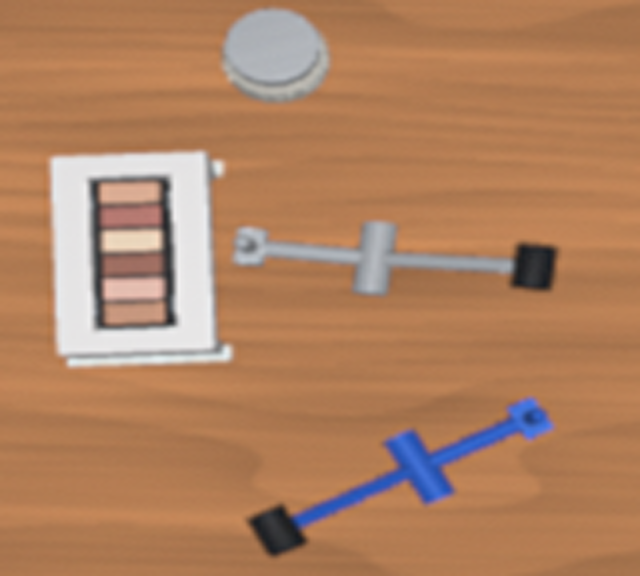

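View pics/z2.png

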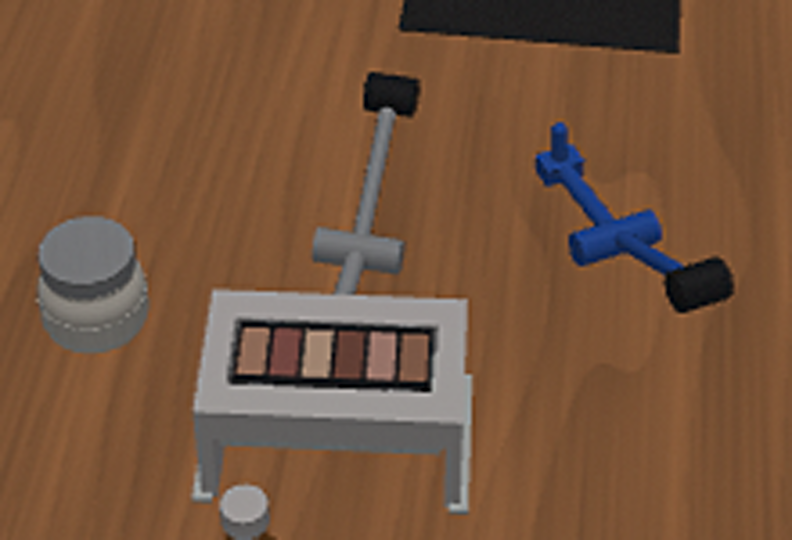

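The stand comes out at 0.0999 x 0.1602 m, which matches the given size. Next I refine the lever's heading and the handle position using both views.

Run:
```python
from h import *
def cent(m,b):
    q=max(blobs(m,*b,amin=3),key=cv2.contourArea); M=cv2.moments(q); return np.array([M['m10']/M['m00'],M['m01']/M['m00']]),q
c=bot.capture("top"); s=bot.capture("side")
H=lambda c: cv2.cvtColor(cv2.cvtColor(c["img"],cv2.COLOR_RGB2BGR),cv2.COLOR_BGR2HSV)
ht=H(c); hs=H(s)
dt=ht[...,2]<90; ds=hs[...,2]<75
a,q=cent(dt,(342,232,364,255)); b,q2=cent(ds,(315,215,342,236))
print("handle px",a,b, cv2.boundingRect(q),cv2.boundingRect(q2))
o1,d1=ray(c,a);o2,d2=ray(s,b)
A=np.stack([d1,-d2],1);k=np.linalg.lstsq(A,o2-o1,rcond=None)[0]
print("tri",((o1+d1*k[0])+(o2+d2*k[1]))/2, "gap",np.linalg.norm(o1+d1*k[0]-o2-d2*k[1]))
print("handle top-only z.066",onz(c,a,.066),"side-only",onz(s,b,.066))
g=(ht[...,1]<60)&(ht[...,2]>70)
qs=max(blobs(g,275,222,348,258),key=cv2.contourArea)
mask=np.zeros(g.shape,np.uint8);cv2.drawContours(mask,[qs],-1,1,-1)
ys,xs=np.nonzero(mask); 
for x in range(xs.min(),xs.max()+1): print(x,ys[xs==x].min(),ys[xs==x].max(),end='; ')
gs=(hs[...,1]<60)&(hs[...,2]>60)
print()
# shaft centre line
cols=[x for x in range(290,305)]+[x for x in range(323,345)]
pc=[(x,ys[xs==x].mean()) for x in cols if (xs==x).any()]
p=np.polyfit(*np.array(pc).T,1); print("line",p)
for x in (279,283,287,314,353): print(x,np.polyval(p,x))
# stand recheck by corners
white=(ht[...,2]>150)&(ht[...,1]<40)
for z in (.02,.04,.066): print(onz(c,(314,np.polyval(p,314)),z))
```

```text
handle px [352.99368088 243.09636651] [328.20737913 225.60050891] (348, 237, 11, 14) (321, 220, 16, 13)
tri [ 0.57997229 -0.04886854  0.06527968] gap 8.692830751458319e-05
handle top-only z.066 [ 0.57993777 -0.04881631  0.066     ] side-only [ 0.57982521 -0.04803215  0.066     ]
278 239 241; 279 232 242; 280 231 242; 281 231 242; 282 231 242; 283 231 242; 284 231 242; 285 232 242; 286 232 240; 287 235 239; 288 235 239; 289 236 240; 290 236 240; 291 236 240; 292 236 240; 293 236 240; 294 236 240; 295 236 240; 296 236 240; 297 236 240; 298 237 241; 299 237 241; 300 237 241; 301 237 241; 302 237 241; 303 237 241; 304 237 241; 305 237 241; 306 237 242; 307 238 242; 308 238 250; 309 237 251; 310 232 251; 311 230 251; 312 229 251; 313 229 251; 314 229 251; 315 229 251; 316 229 251; 317 230 245; 318 230 243; 319 239 242; 320 239 243; 321 239 243; 322 239 243; 323 239 243; 324 239 243; 325 239 243; 326 239 243; 327 240 243; 328 240 243; 329 240 243; 330 240 243; 331 240 243; 332 240 243; 333 240 243; 334 240 244; 335 240 244; 336 240 244; 337 240 244; 338 240 244; 339 240 244; 340 240 244; 341 240 244; 342 241 244; 343 241 244; 344 241 244; 345 241 244; 346 241 244; 347 241 245; 
line [8.82881147e-02 2.12267745e+02]
279 236.90012863374815
283 237.25328109270342
287 237.60643355165868
314 239.99021264960675
353 243.4334491244206
[0.59058117 0.05341118 0.02      ]
[0.58832897 0.05333104 0.04      ]
[0.58540112 0.05322685 0.066     ]
```

Run:
```python
from h import *
c=bot.capture("top")
h=np.array([.580,-.0487]); 
heel=onz(c,(313.5,240.1),.014)[:2]; foot=onz(c,(282.3,236.8),.022)[:2]; pin=onz(c,(282.3,236.8),.03)[:2]
for n,p in(("heel",heel),("foot",foot),("pin",pin)):
    d=p-h; print(n,p.round(4),np.linalg.norm(d).round(4),np.degrees(np.arctan2(d[1],d[0])).round(2))
im=c["img"]; cv2.imwrite("pics/z3.png",cv2.resize(im[195:285,220:370,::-1],None,fx=5,fy=5,interpolation=cv2.INTER_CUBIC))
ht=cv2.cvtColor(im,cv2.COLOR_RGB2HSV); w=((ht[...,2]>190)&(ht[...,1]<40))
# left edge, right edge of deck fitted with rows
L=[];Rr=[]
for v in range(214,264):
    xs=np.nonzero(w[v,225:276])[0]+225
    L.append((v,xs.min()));Rr.append((v,xs.max()))
for E in (L,Rr):
    p=np.polyfit(*np.array(E).T,1); A=onz(c,(np.polyval(p,214),214),.08);B=onz(c,(np.polyval(p,263),263),.08); d=A-B
    print("edge ang",np.degrees(np.arctan2(d[1],d[0])),A[:2],B[:2])
```

```text
heel [0.5909 0.0548] 0.1041 83.98
foot [0.5967 0.1391] 0.1885 84.9
pin [0.5958 0.1385] 0.1879 85.17
edge ang 3.9489092721324432 [0.64606572 0.26496047] [0.51894347 0.25618512]
edge ang 3.4251244813785946 [0.64872819 0.16668749] [0.52146862 0.15907087]
```

View pics/z3.png

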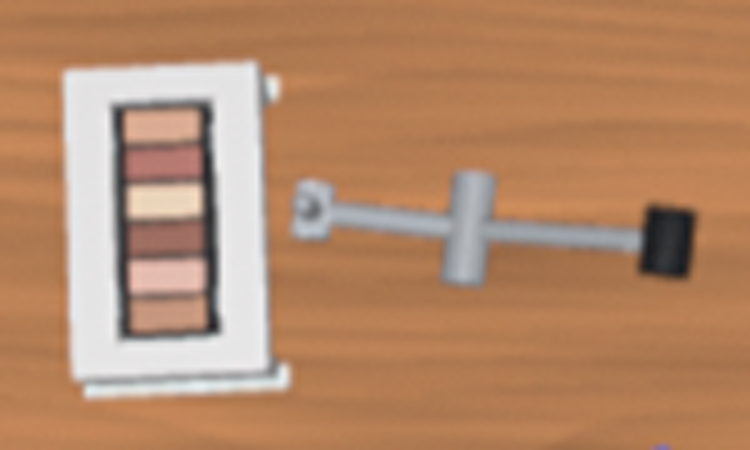

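```bash
python3 -m pendant '[[[0,0,0],[0,-0.11,0],0],[[0,0,0],[0,-0.11,0],0],[[0,0,0],[0,-0.11,0],0],[[0,0,0],[0,-0.11,0],0],[[0,0,0],[0,-0.11,0],0],[[0,0,0],[0,-0.11,0],0],[[0,0,0],[0,-0.11,0],0],[[0,0,0],[0,-0.11,0],0],[[0,0,0],[0,-0.11,0],0],[[0,0,0],[0,-0.11,0],0]]'
```

```text
time_s: 1.23
position: [0.2077, -0.5894, 0.2923]
tcp_rot: [[-0.126, -0.0, 0.992], [-0.992, -0.0, -0.126], [0.0, -1.0, -0.0]]
force: [-0.2, 0.4, -0.5]
opening: 1.002
```

```bash
python3 -m pendant '[[[0,0,0],[0,-0.03,0],0],[[-3.19,0.51,1.77],[0,0,0],0],[[-3.19,0.51,1.77],[0,0,0],0],[[-3.19,0.51,1.77],[0,0,0],0],[[-3.19,0.51,1.77],[0,0,0],0],[[-3.19,0.51,1.77],[0,0,0],0],[[-3.19,0.51,1.77],[0,0,0],0],[[-3.19,0.51,1.77],[0,0,0],0],[[-3.19,0.51,1.77],[0,0,0],0],[[-3.19,0.51,1.77],[0,0,0],0],[[-3.19,0.51,1.77],[0,0,0],0],[[-3.19,0.51,1.77],[0,0,0],0],[[-3.19,0.51,1.77],[0,0,0],0],[[-3.19,0.51,1.77],[0,0,0],0],[[-3.19,0.51,1.77],[0,0,0],0],[[-3.19,0.51,1.77],[0,0,0],0],[[-3.19,0.51,1.77],[0,0,0],0],[[-3.19,0.51,1.77],[0,0,0],0],[[-3.19,0.51,1.77],[0,0,0],0],[[0,0,0],[0,0,0],0]]'
python3 - <<'E'
from h import *
cv2.imwrite("pics/w1.png",bot.capture("wrist")["img"][:,:,::-1])
E
```

```text
time_s: 2.9
position: [0.5862, -0.0456, 0.1999]
tcp_rot: [[-0.097, 0.003, 0.995], [-0.995, 0.002, -0.097], [-0.002, -1.0, 0.003]]
force: [0.8, -1.5, -0.6]
opening: 0.996
```

View pics/w1.png

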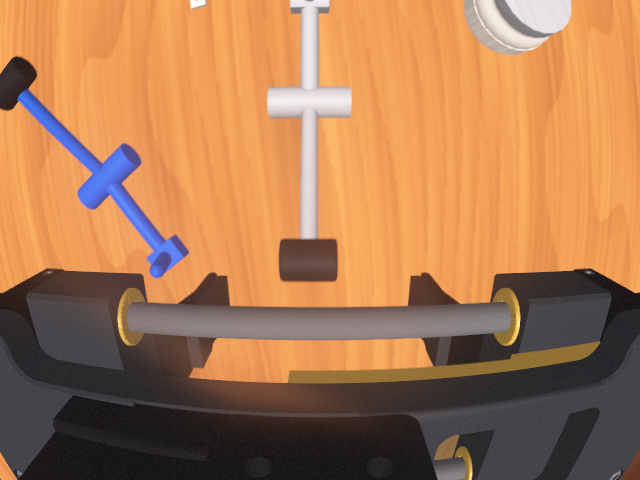

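The wrist view shows the lever vertical in the picture, parallel to the tool axis. The handle is at (308,260) between the open fingers, about 6 mm left of centre.

```bash
python3 -m pendant '[[[0,0,0],[0,0,0],0],[[0,0,0],[0,0,0],0]]'
python3 - <<'E'
from h import *
c=bot.capture("wrist")
def fish(c,X):
    p=np.array(c["R"])@np.array(X)+np.array(c["t"]); th=np.arctan2(np.hypot(p[0],p[1]),p[2]); k=c["fx"]*th/np.hypot(p[0],p[1]); return p[:2]*k+[c["cx"],c["cy"]]
print(fish(c,[.580,-.0487,.066]),fish(c,[.5905,.0555,.012]))
E
```

```text
time_s: 3.12
position: [0.5827, -0.0513, 0.2005]
tcp_rot: [[-0.102, -0.001, 0.995], [-0.995, -0.0, -0.102], [0.0, -1.0, -0.001]]
force: [-0.9, -0.3, 0.3]
opening: 0.995
[312.95581775 252.51829299] [313.3779751  95.0795138]
```

```bash
python3 -m pendant '[[[-0.23,1.6,-0.3],[0,0,0],0],[[0,1.6,0],[0,0,0],0],[[0,1.6,0],[0,0,0],0],[[0,1.6,0],[0,0,0],0],[[0,1.5,0],[0,0,0],0],[[0,0,0],[0,0,0],0],[[0,0,0],[0,0,0],0]]'
python3 - <<'E'
from h import *
cv2.imwrite("pics/w2.png",bot.capture("wrist")["img"][:,:,::-1])
E
```

```text
time_s: 3.75
position: [0.5796, -0.0492, 0.1212]
tcp_rot: [[-0.104, -0.002, 0.995], [-0.995, 0.0, -0.104], [-0.0, -1.0, -0.002]]
force: [-1.0, -0.1, -1.3]
opening: 1.001
```

View pics/w2.png

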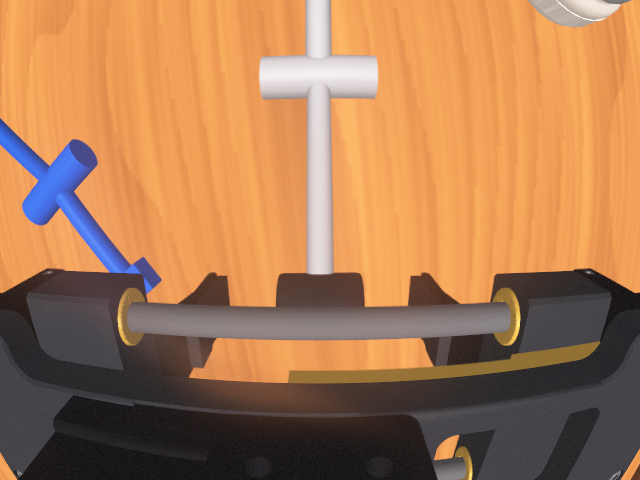

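The handle is centred between the fingers at (320,305). I'm closing on its flat ends.

```bash
python3 -m pendant '[[[0,0,0],[0,0,0],1],[[0,0,0],[0,0,0],1],[[0,0,0],[0,0,0],1],[[0,0,0],[0,0,0],1],[[0,0,0],[0,0,0],1],[[0,0,0],[0,0,0],1]]'
```

```text
time_s: 4.3
position: [0.5805, -0.048, 0.1217]
tcp_rot: [[-0.102, 0.0, 0.995], [-0.995, -0.0, -0.102], [0.0, -1.0, 0.0]]
force: [0.4, -0.1, -0.6]
opening: 0.629
```

```bash
python3 -m pendant '[[[0,0,0],[0,0,0],1],[[0,0,0],[0,0,0],1],[[0,0,0],[0,0,0],1],[[0,0,0],[0,0,0],1],[[0,0,0],[0,0,0],1],[[0,0,0],[0,0,0],1]]'
```

```text
time_s: 4.8
position: [0.5803, -0.048, 0.1214]
tcp_rot: [[-0.102, -0.0, 0.995], [-0.995, 0.0, -0.102], [-0.0, -1.0, -0.0]]
force: [-0.9, -0.1, 0.9]
opening: 0.41
```

The opening of 0.41 is 36 mm, so the handle is gripped. Next I slide the pin under the display while yawing the lever to the stand's axis.

```bash
python3 -m pendant '[[[-0.383,0,0.063],[0,-0.0081,0],1],[[-0.383,0,0.063],[0,-0.0081,0],1],[[-0.383,0,0.063],[0,-0.0081,0],1],[[-0.383,0,0.063],[0,-0.0081,0],1],[[-0.383,0,0.063],[0,-0.0081,0],1],[[-0.383,0,0.063],[0,-0.0081,0],1],[[-0.383,0,0.063],[0,-0.0081,0],1],[[-0.383,0,0.063],[0,-0.0081,0],1],[[-0.383,0,0.063],[0,-0.0081,0],1],[[-0.383,0,0.063],[0,-0.0081,0],1],[[-0.383,0,0.063],[0,-0.0081,0],1],[[-0.383,0,0.063],[0,-0.0081,0],1],[[-0.383,0,0.063],[0,-0.0081,0],1],[[-0.383,0,0.063],[0,-0.0081,0],1],[[-0.383,0,0.063],[0,-0.0081,0],1],[[-0.383,0,0.063],[0,-0.0081,0],1],[[-0.383,0,0.063],[0,-0.0081,0],1],[[-0.383,0,0.063],[0,-0.0081,0],1],[[-0.383,0,0.063],[0,-0.0081,0],1],[[-0.383,0,0.063],[0,-0.0081,0],1]]'
python3 -m pendant '[[[0,0,0],[0,0,0],1],[[0,0,0],[0,0,0],1]]'
cat > look.py <<'E'
import sys
from h import *
n=sys.argv[1]
c=bot.capture("top"); s=bot.capture("side"); w=bot.capture("wrist")
a=cv2.resize(c["img"][190:290,220:370,::-1],None,fx=5.2,fy=3.9,interpolation=cv2.INTER_CUBIC)[:, :780]
cv2.imwrite(f"pics/{n}_t.png",cv2.resize(c["img"][190:290,220:370,::-1],None,fx=5,fy=5,interpolation=cv2.INTER_CUBIC))
cv2.imwrite(f"pics/{n}_s.png",cv2.resize(s["img"][190:350,220:420,::-1],None,fx=3.7,fy=3.7,interpolation=cv2.INTER_CUBIC))
cv2.imwrite(f"pics/{n}_w.png",w["img"][:,:,::-1])
E
python3 look.py a
```

```text
time_s: 6.47
position: [0.5949, 0.0285, 0.1215]
tcp_rot: [[0.061, 0.0, 0.998], [-0.998, -0.0, 0.061], [0.0, -1.0, 0.0]]
force: [-0.2, -2.4, 0.1]
opening: 0.411
time_s: 6.63
position: [0.5948, 0.0291, 0.1214]
tcp_rot: [[0.06, -0.0, 0.998], [-0.998, 0.001, 0.06], [-0.001, -1.0, -0.0]]
force: [0.5, 2.8, -0.7]
opening: 0.412
```

View pics/a_t.png

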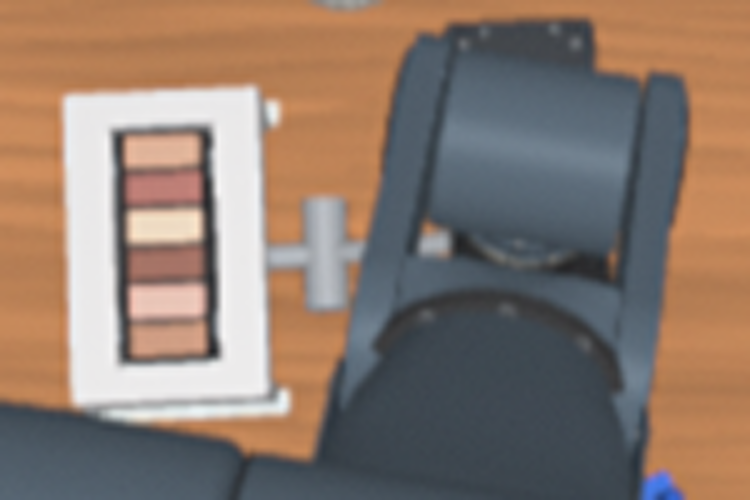

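View pics/a_s.png

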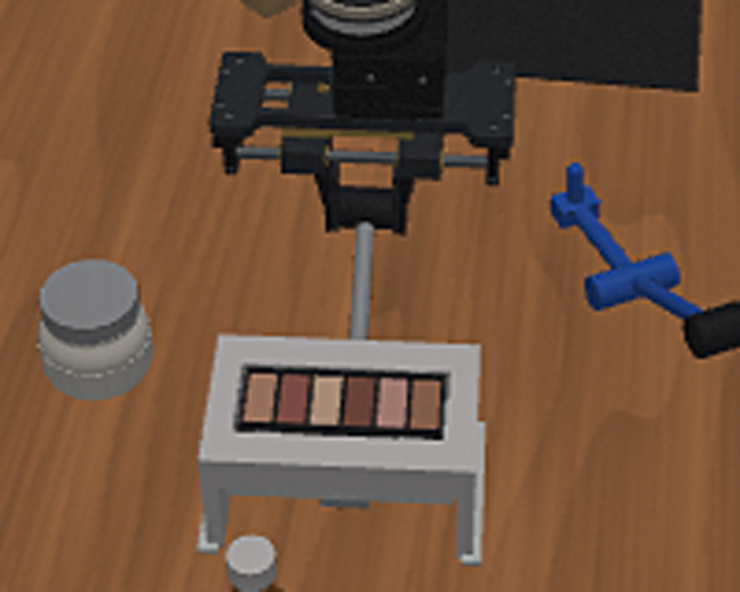

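View pics/a_w.png

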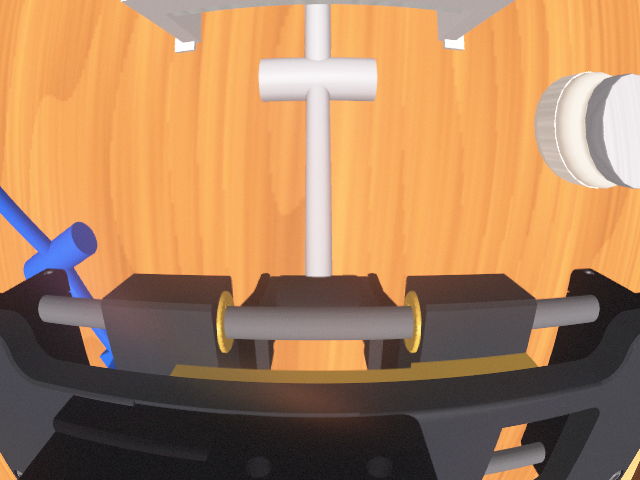

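The lever lies parallel to the stand's axis and centred between the legs: the legs are at px 185 and 454 and the lever at 318. The foot shows under the far side of the stand. I'll move it 3.5 mm further in, then start pressing by rotating about the heel, watching the force.

```bash
python3 -m pendant '[[[-0.18,0,0],[0,0,0],1],[[-0.17,0,0],[0,0,0],1],[[0,0,0],[0,0,0],1],[[0.121,0.105,0],[0,0,0.01],1],[[0.121,0.105,0],[0,0,0.01],1],[[0.121,0.105,0],[0,0,0.01],1],[[0.121,0.105,0],[0,0,0.01],1],[[0.121,0.105,0],[0,0,0.01],1],[[0,0,0],[0,0,0],1],[[0,0,0],[0,0,0],1]]'
python3 -m pendant '[[[0.121,0.105,0],[0,0,0.01],1],[[0,0,0],[0,0,0],1],[[0,0,0],[0,0,0],1]]'
python3 -m pendant '[[[0.121,0.105,0],[0,0,0.01],1],[[0,0,0],[0,0,0],1],[[0,0,0],[0,0,0],1]]'
python3 -m pendant '[[[0.121,0.105,0],[0,0,0.01],1],[[0,0,0],[0,0,0],1],[[0,0,0],[0,0,0],1]]'
```

```text
time_s: 7.62
position: [0.5949, 0.0254, 0.116]
tcp_rot: [[0.059, -0.003, 0.998], [-0.997, 0.05, 0.059], [-0.05, -0.999, -0.0]]
force: [-0.3, -0.9, 1.6]
opening: 0.416
time_s: 7.87
position: [0.5951, 0.0244, 0.115]
tcp_rot: [[0.06, -0.004, 0.998], [-0.996, 0.06, 0.06], [-0.06, -0.998, -0.0]]
force: [-0.5, -1.4, 0.7]
opening: 0.411
time_s: 8.12
position: [0.5952, 0.0233, 0.1138]
tcp_rot: [[0.06, -0.004, 0.998], [-0.996, 0.07, 0.06], [-0.07, -0.998, -0.0]]
force: [-0.1, -2.1, 1.1]
opening: 0.409
time_s: 8.37
position: [0.5952, 0.0222, 0.1126]
tcp_rot: [[0.059, -0.005, 0.998], [-0.995, 0.08, 0.06], [-0.08, -0.997, -0.0]]
force: [-1.2, -1.4, 1.6]
opening: 0.412
```

```bash
python3 -m pendant '[[[0.121,0.105,0],[0,0,0.01],1],[[0,0,0],[0,0,0],1],[[0,0,0],[0,0,0],1]]'
python3 -m pendant '[[[0.121,0.105,0],[0,0,0.01],1],[[0,0,0],[0,0,0],1],[[0,0,0],[0,0,0],1]]'
python3 -m pendant '[[[0.121,0.105,0],[0,0,0.01],1],[[0,0,0],[0,0,0],1],[[0,0,0],[0,0,0],1]]'
```

```text
time_s: 8.62
position: [0.5953, 0.0211, 0.1114]
tcp_rot: [[0.059, -0.006, 0.998], [-0.994, 0.09, 0.06], [-0.09, -0.996, -0.0]]
force: [0.4, -2.2, 0.1]
opening: 0.412
time_s: 8.87
position: [0.5954, 0.02, 0.1103]
tcp_rot: [[0.059, -0.006, 0.998], [-0.993, 0.1, 0.06], [-0.1, -0.995, -0.0]]
force: [0.6, -0.5, 0.1]
opening: 0.41
time_s: 9.12
position: [0.5954, 0.0189, 0.1091]
tcp_rot: [[0.059, -0.007, 0.998], [-0.992, 0.11, 0.059], [-0.11, -0.994, -0.0]]
force: [0.5, 0.3, 0.7]
opening: 0.41
```

```bash
python3 -m pendant '[[[0.121,0.105,0],[0,0,0.01],1],[[0.121,0.105,0],[0,0,0.01],1],[[0,0,0],[0,0,0],1],[[0,0,0],[0,0,0],1]]'
python3 -m pendant '[[[0.121,0.105,0],[0,0,0.01],1],[[0,0,0],[0,0,0],1],[[0,0,0],[0,0,0],1]]'
python3 -m pendant '[[[0.121,0.105,0],[0,0,0.01],1],[[0,0,0],[0,0,0],1],[[0,0,0],[0,0,0],1]]'
python3 look.py b
```

```text
time_s: 9.45
position: [0.5956, 0.0167, 0.1067]
tcp_rot: [[0.059, -0.008, 0.998], [-0.99, 0.13, 0.059], [-0.13, -0.991, -0.0]]
force: [-0.5, 1.1, 1.4]
opening: 0.408
time_s: 9.7
position: [0.5956, 0.0157, 0.1056]
tcp_rot: [[0.059, -0.008, 0.998], [-0.988, 0.14, 0.06], [-0.14, -0.99, -0.0]]
force: [-0.7, 1.4, 0.0]
opening: 0.407
time_s: 9.95
position: [0.5957, 0.0148, 0.1047]
tcp_rot: [[0.059, -0.009, 0.998], [-0.987, 0.15, 0.06], [-0.15, -0.989, 0.0]]
force: [-0.4, 1.2, 2.5]
opening: 0.411
```

View pics/b_s.png

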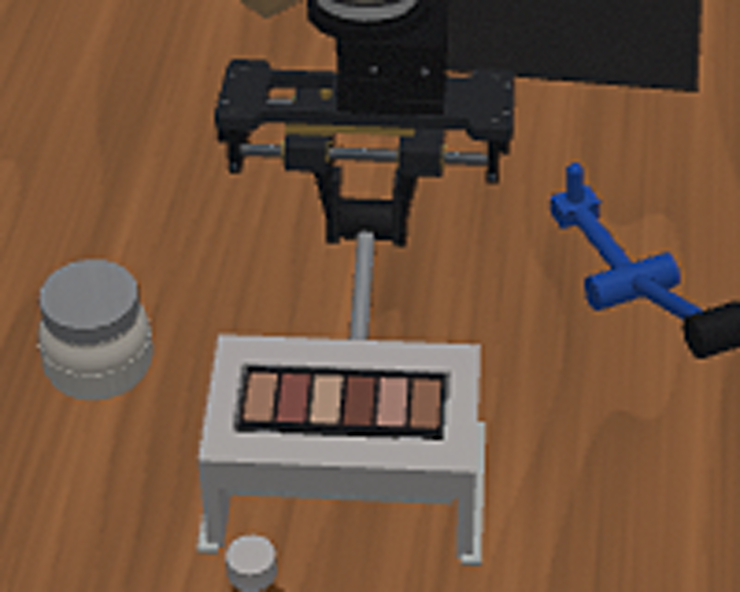

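View pics/b_w.png

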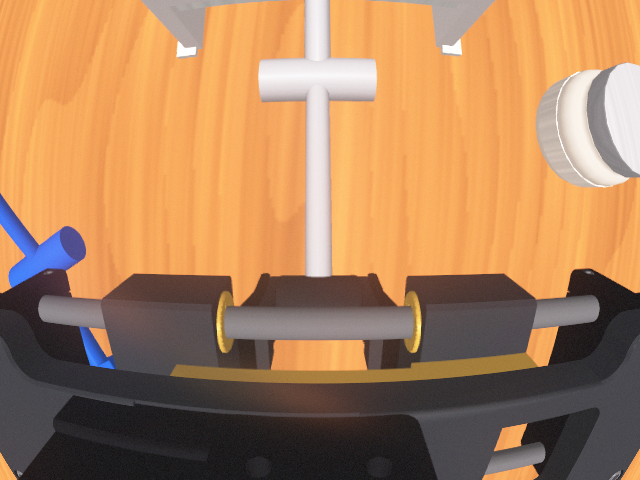

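The gripper turned with the lever. The pin rose past 6 mm without meeting the plate, so it is in the slot. I keep pressing and watch the force from the palette.

```bash
for i in 1 2 3; do :; done; python3 -m pendant '[[[0.121,0.105,0],[0,0,0.01],1],[[0,0,0],[0,0,0],1],[[0,0,0],[0,0,0],1]]'
python3 -m pendant '[[[0.121,0.105,0],[0,0,0.01],1],[[0.121,0.105,0],[0,0,0.01],1],[[0,0,0],[0,0,0],1],[[0,0,0],[0,0,0],1]]'
python3 -m pendant '[[[0.121,0.105,0],[0,0,0.01],1],[[0.121,0.105,0],[0,0,0.01],1],[[0,0,0],[0,0,0],1],[[0,0,0],[0,0,0],1]]'
python3 look.py c
```

```text
time_s: 10.35
position: [0.5958, 0.0137, 0.1034]
tcp_rot: [[0.059, -0.01, 0.998], [-0.985, 0.16, 0.06], [-0.16, -0.987, -0.0]]
force: [-0.6, 0.7, 4.9]
opening: 0.407
time_s: 10.68
position: [0.5959, 0.0118, 0.1013]
tcp_rot: [[0.059, -0.011, 0.998], [-0.982, 0.18, 0.06], [-0.18, -0.984, 0.0]]
force: [-0.8, 1.4, 6.8]
opening: 0.411
time_s: 11.02
position: [0.596, 0.0098, 0.0988]
tcp_rot: [[0.059, -0.012, 0.998], [-0.978, 0.199, 0.06], [-0.2, -0.98, 0.0]]
force: [-1.3, 1.8, 7.5]
opening: 0.409
```

View pics/c_s.png

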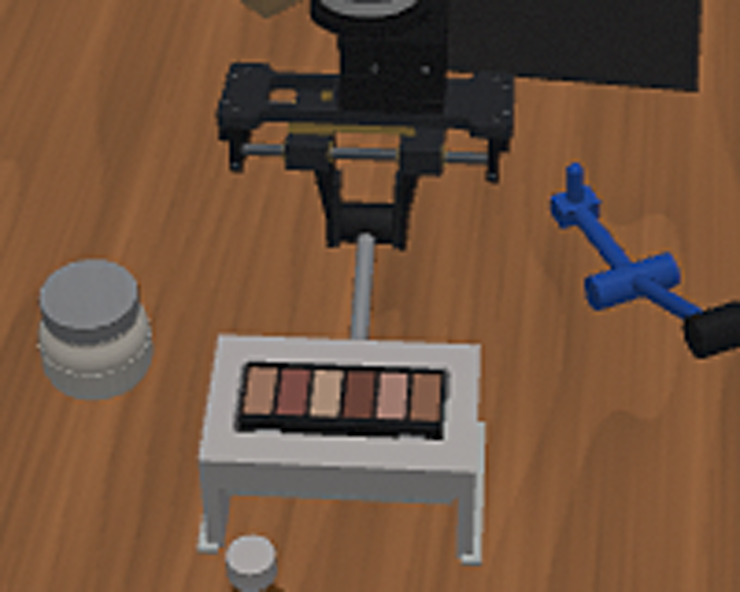

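The palette is rising: its dark front side face now shows at about (340,425). I carry on.

```bash
python3 -m pendant '[[[0.121,0.105,0],[0,0,0.01],1],[[0.121,0.105,0],[0,0,0.01],1],[[0.121,0.105,0],[0,0,0.01],1],[[0.121,0.105,0],[0,0,0.01],1],[[0.121,0.105,0],[0,0,0.01],1],[[0.121,0.105,0],[0,0,0.01],1],[[0,0,0],[0,0,0],1]]'
python3 -m pendant '[[[0.121,0.105,0],[0,0,0.01],1],[[0.121,0.105,0],[0,0,0.01],1],[[0.121,0.105,0],[0,0,0.01],1],[[0.121,0.105,0],[0,0,0.01],1],[[0.121,0.105,0],[0,0,0.01],1],[[0,0,0],[0,0,0],1]]'
python3 -m pendant '[[[0.121,0.105,0],[0,0,0.01],1],[[0.121,0.105,0],[0,0,0.01],1],[[0.121,0.105,0],[0,0,0.01],1],[[0.121,0.105,0],[0,0,0.01],1],[[0.121,0.105,0],[0,0,0.01],1],[[0,0,0],[0,0,0],1]]'
python3 look.py d
```

```text
time_s: 11.75
position: [0.5963, 0.004, 0.0909]
tcp_rot: [[0.057, -0.015, 0.998], [-0.964, 0.258, 0.06], [-0.259, -0.966, -0.0]]
force: [0.6, 1.4, 5.9]
opening: 0.411
time_s: 12.25
position: [0.5966, -0.0004, 0.0843]
tcp_rot: [[0.057, -0.018, 0.998], [-0.95, 0.306, 0.06], [-0.307, -0.952, -0.0]]
force: [-0.2, 1.8, 5.2]
opening: 0.411
time_s: 12.75
position: [0.5968, -0.0044, 0.0773]
tcp_rot: [[0.056, -0.021, 0.998], [-0.934, 0.353, 0.059], [-0.354, -0.935, -0.0]]
force: [0.1, 0.9, 5.5]
opening: 0.414
```

View pics/d_s.png

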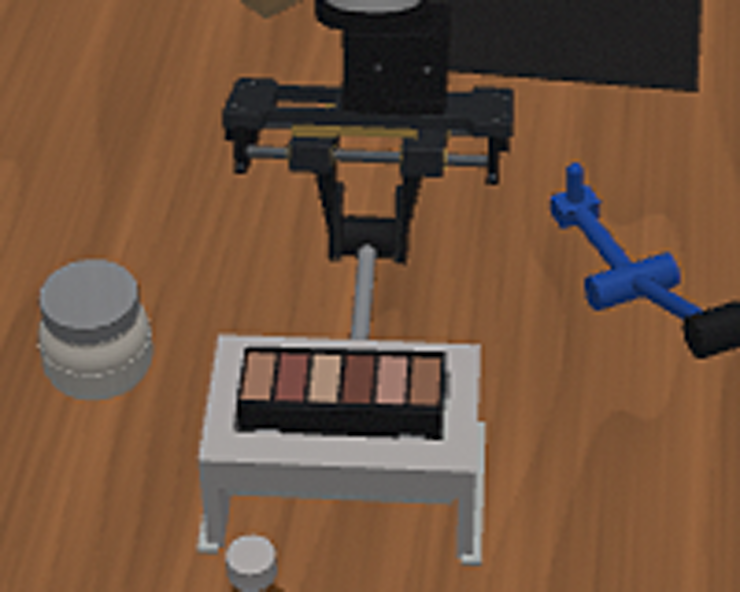

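View pics/d_w.png

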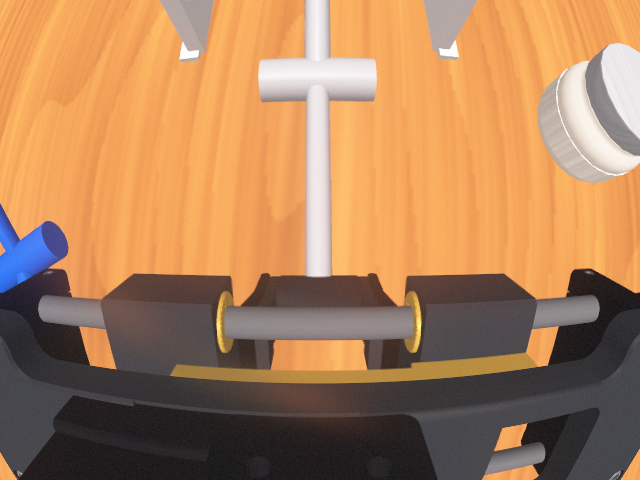

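The palette stands about 16–17 mm proud of the deck and looks level; its dark side face spans rows 400–435. I rock the lever back down the same way.

```bash
python3 -m pendant '[[[-0.242,-0.21,0],[0,0,-0.02],1],[[-0.242,-0.21,0],[0,0,-0.02],1],[[-0.242,-0.21,0],[0,0,-0.02],1],[[-0.242,-0.21,0],[0,0,-0.02],1],[[-0.242,-0.21,0],[0,0,-0.02],1],[[-0.242,-0.21,0],[0,0,-0.02],1],[[-0.242,-0.21,0],[0,0,-0.02],1],[[-0.242,-0.21,0],[0,0,-0.02],1],[[-0.242,-0.21,0],[0,0,-0.02],1],[[-0.242,-0.21,0],[0,0,-0.02],1],[[-0.242,-0.21,0],[0,0,-0.02],1],[[-0.242,-0.21,0],[0,0,-0.02],1],[[-0.242,-0.21,0],[0,0,-0.02],1],[[-0.242,-0.21,0],[0,0,-0.02],1],[[-0.242,-0.21,0],[0,0,-0.02],1],[[-0.242,-0.21,0],[0,0,-0.02],1],[[-0.242,-0.21,0],[0,0,-0.02],1],[[0,0,0],[0,0,0],1],[[0,0,0],[0,0,0],1]]'
```

```text
time_s: 14.48
position: [0.5948, 0.0293, 0.1198]
tcp_rot: [[0.061, -0.001, 0.998], [-0.998, 0.02, 0.061], [-0.02, -1.0, 0.001]]
force: [-0.2, 1.6, -0.5]
opening: 0.416
```

```bash
python3 -m pendant '[[[-0.242,-0.16,0],[0,0,-0.02],1],[[0,0,0],[0,0,0],0],[[0,0,0],[0,0,0],0],[[0,0,0],[0,0,0],0],[[0,0,0],[0,0,0],0],[[0,0,0],[0,0,0],0],[[0,0,0],[0,0,0],0]]'
python3 - <<'E'
from h import *
c=bot.capture("top"); s=bot.capture("side")
cv2.imwrite("pics/e_t.png",cv2.resize(c["img"][190:290,150:280,::-1],None,fx=5,fy=5,interpolation=cv2.INTER_CUBIC))
cv2.imwrite("pics/e_s.png",cv2.resize(s["img"][260:410,220:370,::-1],None,fx=4,fy=4,interpolation=cv2.INTER_CUBIC))
E
```

```text
time_s: 15.07
position: [0.5948, 0.0306, 0.1214]
tcp_rot: [[0.06, -0.0, 0.998], [-0.998, 0.0, 0.06], [-0.0, -1.0, -0.0]]
force: [-0.3, -0.7, 0.4]
opening: 0.784
```

View pics/e_t.png

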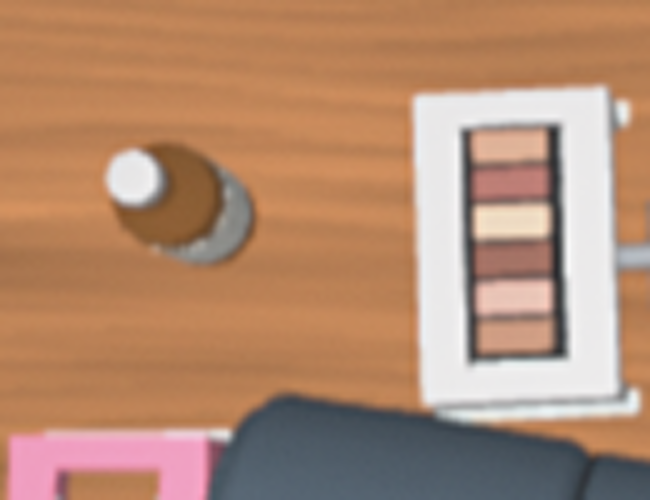

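View pics/e_s.png

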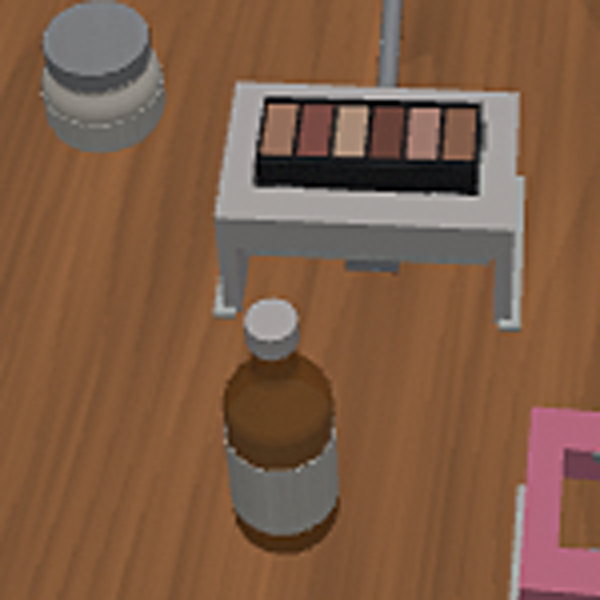

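The palette stays up; its top corners in the top crop are about (462,127), (560,124), (566,355) and (472,360). The bottle cap is at (135,178).

Run:
```python
from h import *
c=bot.capture("top"); s=bot.capture("side")
f=lambda u,v:(u/5+150-.0,v/5+190)
print("cap",onz(c,f(135,178),.16))
sc=lambda u,v:(u/4+220,v/4+260)
print("cap side",onz(s,sc(272,318),.16))
P=[onz(c,f(*p),.0965) for p in((462,127),(560,124),(566,355),(472,360))]
P=np.array(P);print(P.round(4));print("ctr",P.mean(0),np.linalg.norm(P-np.roll(P,-1,0),axis=1))
d=P[0]-P[3];print(np.degrees(np.arctan2(d[1],d[0])));d=P[1]-P[2];print(np.degrees(np.arctan2(d[1],d[0])))
# side: top corners at height z: far-left(265,98) far-right(482,104) near-left(258,155) near-right(478,162)
for z in(.09,.095,.0965,.10):
    Q=np.array([onz(s,sc(*p),z) for p in((265,98),(482,104),(478,163),(258,156))]);print(z,Q.mean(0).round(4),np.linalg.norm(Q-np.roll(Q,-1,0),axis=1).round(4))
# near bottom edge at deck
for p in ((255,186),(476,193)): print(onz(s,sc(*p),.08).round(4))
```

```text
cap [0.60117808 0.38666058 0.16      ]
cap side [0.60075659 0.39131185 0.16      ]
[[0.6405 0.2381 0.0965]
 [0.6434 0.188  0.0965]
 [0.5249 0.1807 0.0965]
 [0.5211 0.2282 0.0965]]
ctr [0.58245164 0.20875571 0.0965    ] [0.05015526 0.11874306 0.04770472 0.1197959 ]
4.7463707374537
3.571144001047162
0.09 [0.5828 0.2063 0.09  ] [0.1203 0.0433 0.1188 0.0429]
0.095 [0.582  0.2108 0.095 ] [0.1196 0.0431 0.1181 0.0426]
0.0965 [0.5818 0.2121 0.0965] [0.1194 0.043  0.1179 0.0425]
0.1 [0.5813 0.2153 0.1   ] [0.119  0.0428 0.1175 0.0424]
[0.6403 0.2454 0.08  ]
[0.5216 0.2354 0.08  ]
```

```bash
python3 -m pendant '[[[0,-1,0],[0,0,0],0],[[0,-2.5,0],[0,0,0],0],[[0,-2.5,0],[0,0,0],0],[[0,-2.5,0],[0,0,0],0],[[0,-2.4,0],[0,0,0],0],[[0,0,0],[0,0.1208,0],0],[[0,0,0],[0,0.1208,0],0],[[0,0,0],[0,0.1208,0],0],[[0,0,0],[0,0.1208,0],0],[[0,0,0],[0,0.1208,0],0],[[0,0,0],[0,0.1208,0],0],[[0,0,0],[0,0.1208,0],0],[[0,0,0],[0,0.1208,0],0],[[0,0,0],[0,0.1208,0],0],[[0,0,0],[0,0.1208,0],0],[[0,0,0],[0,0.1208,0],0],[[0,0,0],[0,0.1208,0],0],[[0,0,0],[0,0.1208,0],0]]'
python3 -m pendant '[[[0.01,0,-3.0],[0,0,0],0],[[0.01,0,-3.0],[0,0,0],0],[[0.01,0,-3.0],[0,0,0],0],[[0.01,0,-3.0],[0,0,0],0],[[0.01,0,-3.0],[0,0,0],0],[[0.01,0,-3.1],[0,0,0],0],[[0,0,0],[0,0,0],0],[[0,0,0],[0,0,0],0]]'
python3 look.py f
```

```text
time_s: 16.77
position: [0.5947, 0.031, 0.2313]
tcp_rot: [[-0.999, 0.001, 0.054], [-0.054, -0.0, -0.999], [-0.001, -1.0, 0.0]]
force: [0.5, 0.2, 0.5]
opening: 0.998
time_s: 17.43
position: [0.5827, 0.2133, 0.2311]
tcp_rot: [[-0.998, 0.001, 0.064], [-0.064, -0.0, -0.998], [-0.001, -1.0, 0.0]]
force: [-0.4, 0.3, 0.1]
opening: 0.998
```

View pics/f_w.png

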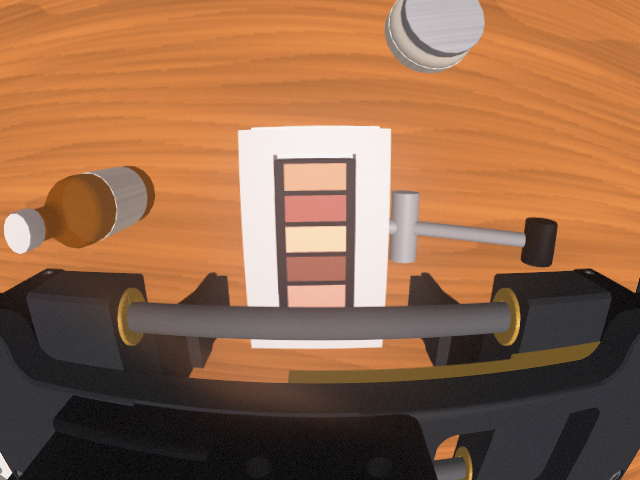

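View pics/f_s.png

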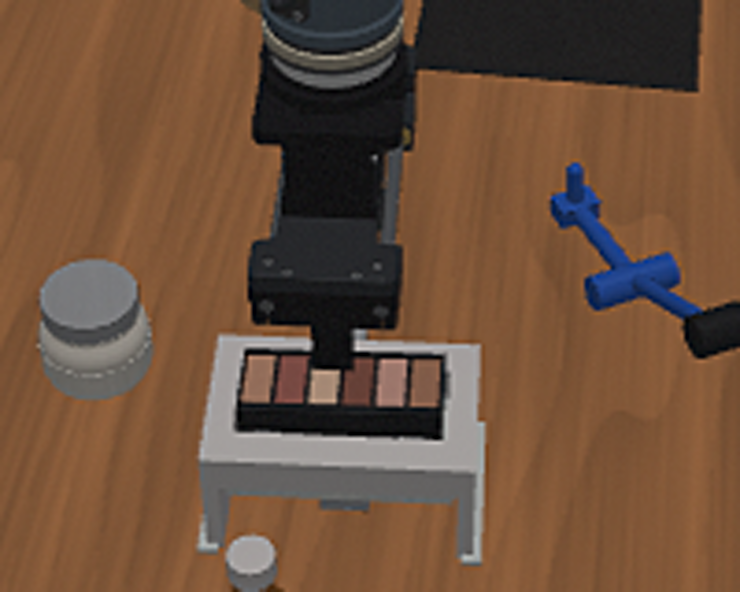

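The palette is centred between the fingers: its edges are at px 276 and 355 and the midline is at 318. Descending.

```bash
python3 -m pendant '[[[0,1.5,0.15],[0,0,0],0],[[0,1.5,0],[0,0,0],0],[[0,1.5,0],[0,0,0],0],[[0,1.5,0],[0,0,0],0],[[0,1.0,0],[0,0,0],0],[[0,0.6,0],[0,0,0],0],[[0,0,0],[0,0,0],0],[[0,0,0],[0,0,0],0]]'
python3 look.py g
```

```text
time_s: 18.25
position: [0.5836, 0.2096, 0.1546]
tcp_rot: [[-0.998, 0.0, 0.06], [-0.06, -0.0, -0.998], [-0.0, -1.0, 0.0]]
force: [0.2, -0.6, 0.4]
opening: 1.0
```

View pics/g_s.png

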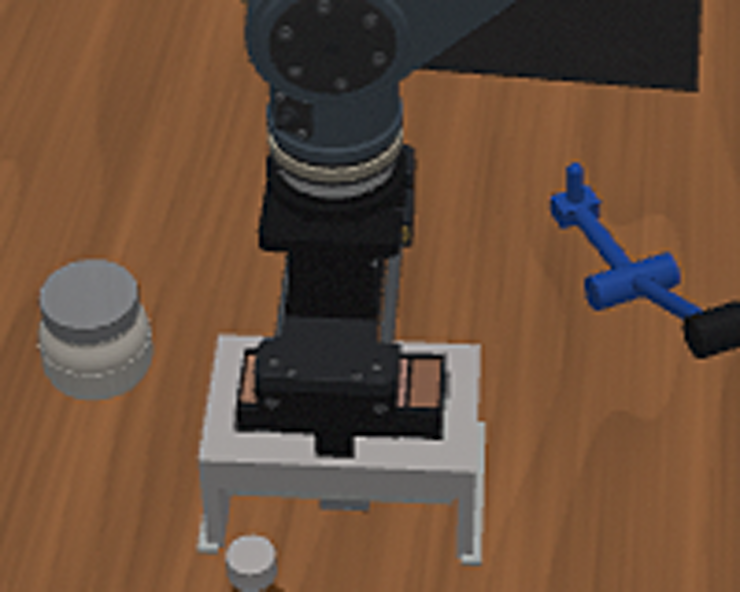

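View pics/g_w.png

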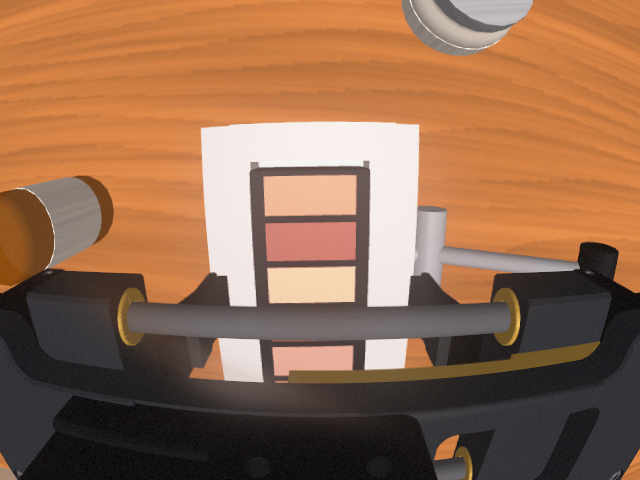

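```bash
python3 -m pendant '[[[0,0.1,-0.15],[0,0,0],0],[[0,0,0],[0,0,0],1],[[0,0,0],[0,0,0],1],[[0,0,0],[0,0,0],1],[[0,0,0],[0,0,0],1],[[0,0,0],[0,0,0],1],[[0,0,0],[0,0,0],1],[[0,0,0],[0,0,0],1],[[0,0,0],[0,0,0],1],[[0,0,0],[0,0,0],1]]'
python3 -m pendant '[[[0,0,0],[0,0,0],1],[[0,0,0],[0,0,0],1]]'
```

```text
time_s: 19.23
position: [0.5832, 0.2119, 0.1535]
tcp_rot: [[-0.998, 0.0, 0.06], [-0.06, 0.0, -0.998], [-0.0, -1.0, -0.0]]
force: [0.2, 1.0, -0.5]
opening: 0.568
time_s: 19.4
position: [0.5832, 0.2118, 0.1535]
tcp_rot: [[-0.998, 0.0, 0.06], [-0.06, 0.0, -0.998], [-0.0, -1.0, -0.0]]
force: [0.7, 1.5, -0.5]
opening: 0.572
```

The opening is 49.7 mm, the palette's width. I lift slowly at first.

```bash
python3 -m pendant '[[[0,-0.2,0],[0,0,0],1],[[0,-0.3,0],[0,0,0],1],[[0,-0.3,0],[0,0,0],1],[[0,-0.3,0],[0,0,0],1],[[0,-0.3,0],[0,0,0],1],[[0,-0.6,0],[0,0,0],1],[[0,-1,0],[0,0,0],1],[[0,-1.5,0],[0,0,0],1],[[0,-1.5,0],[0,0,0],1],[[0,-1.5,0],[0,0,0],1],[[0,0,0],[0,0,0],1],[[0,0,0],[0,0,0],1]]'
python3 look.py k
```

```text
time_s: 20.4
position: [0.5839, 0.2116, 0.2302]
tcp_rot: [[-0.998, 0.003, 0.06], [-0.06, 0.0, -0.998], [-0.003, -1.0, -0.0]]
force: [-0.3, -0.9, -1.7]
opening: 0.574
```

View pics/k_s.png

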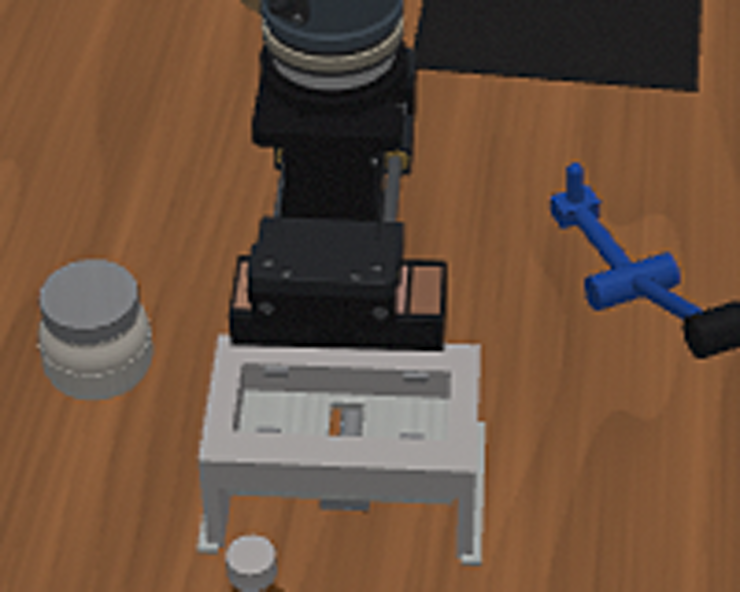

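View pics/k_w.png

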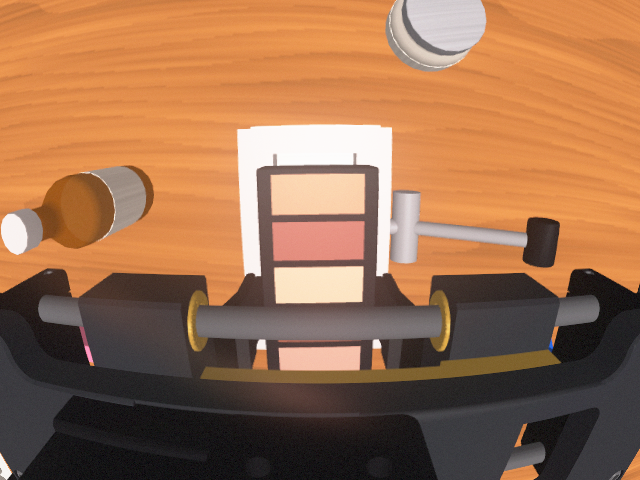

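The palette is out and level in the grip. The recess is empty, and through the slot at (345,420) the pin is down. I carry it to the mat.

```bash
python3 -m pendant '[[[0.36,0,1.35],[0,0,0],1],[[0.718,0,2.69],[0,0,0],1],[[0.718,0,2.69],[0,0,0],1],[[0.718,0,2.69],[0,0,0],1],[[0.718,0,2.69],[0,0,0],1],[[0.718,0,2.69],[0,0,0],1],[[0.718,0,2.69],[0,0,0],1],[[0.718,0,2.69],[0,0,0],1],[[0.718,0,2.69],[0,0,0],1],[[0.718,0,2.69],[0,0,0],1],[[0.718,0,2.69],[0,0,0],1],[[0.718,0,2.69],[0,0,0],1],[[0.718,0,2.69],[0,0,0],1],[[0.718,0,2.69],[0,0,0],1],[[0.718,0,2.69],[0,0,0],1],[[0.718,0,2.69],[0,0,0],1],[[0.718,0,2.69],[0,0,0],1],[[0.718,0,2.69],[0,0,0],1],[[0.36,0,1.35],[0,0,0],1],[[0,0,0],[0,0,0],1]]'
python3 -m pendant '[[[0,0,0],[0,0,0],1],[[0,0,0],[0,0,0],1]]'
python3 - <<'E'
from h import *
w=bot.capture("wrist");s=bot.capture("side")
cv2.imwrite("pics/m_w.png",w["img"][:,:,::-1])
cv2.imwrite("pics/m_s.png",cv2.resize(s["img"][100:260,280:480,::-1],None,fx=3.7,fy=3.7,interpolation=cv2.INTER_CUBIC))
hs=cv2.cvtColor(s["img"],cv2.COLOR_RGB2HSV)
E
```

```text
time_s: 22.22
position: [0.4825, -0.2832, 0.228]
tcp_rot: [[-0.998, 0.0, 0.056], [-0.056, -0.001, -0.998], [0.0, -1.0, 0.001]]
force: [0.3, 0.4, -1.8]
opening: 0.573
time_s: 22.38
position: [0.4828, -0.2785, 0.228]
tcp_rot: [[-0.998, -0.002, 0.06], [-0.06, 0.002, -0.998], [0.001, -1.0, -0.002]]
force: [0.1, -0.2, -2.2]
opening: 0.568
```

View pics/m_w.png

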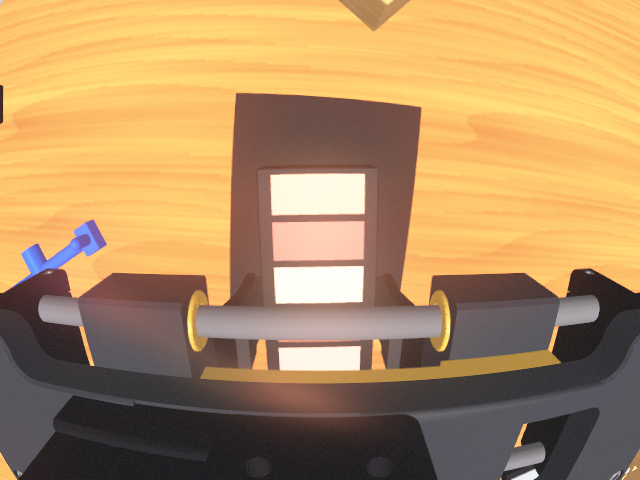

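View pics/m_s.png

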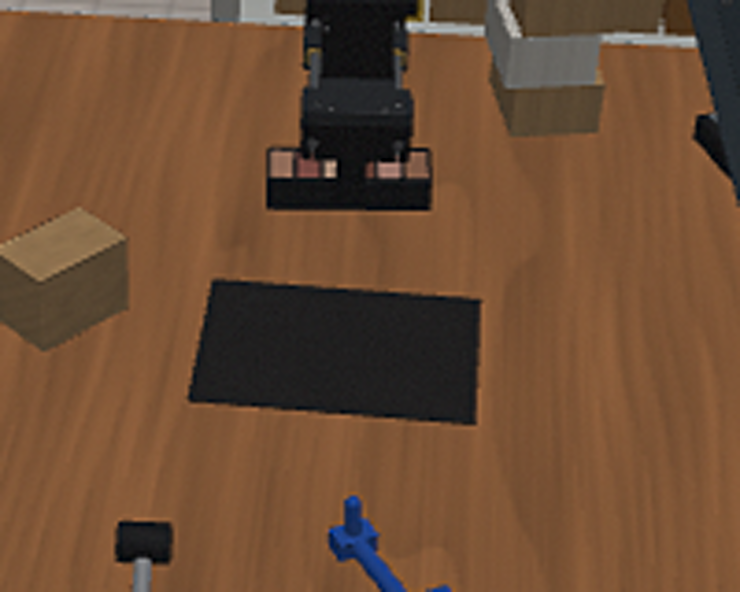

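The palette hangs level above the mat, whose side-crop corners are (212,281), (481,298), (475,423) and (190,402). I check the mat centre from this view.

Run:
```python
from h import *
s=bot.capture("side")
Q=np.array([onz(s,(u/3.7+280,v/3.7+100),.003) for u,v in((212,281),(481,298),(475,423),(190,402))])
print(Q.round(4),Q.mean(0).round(4),np.linalg.norm(Q-np.roll(Q,-1,0),axis=1).round(4)); d=Q[0]-Q[1];print(np.degrees(np.arctan2(d[1],d[0])))
print(bot.read_state()["position"])
```

```text
[[ 0.5897 -0.3544  0.003 ]
 [ 0.3705 -0.3564  0.003 ]
 [ 0.373  -0.1956  0.003 ]
 [ 0.589  -0.195   0.003 ]] [ 0.4806 -0.2753  0.003 ] [0.2192 0.1608 0.216  0.1594]
0.5149275020386569
[ 0.4834469  -0.27819346  0.22837689]
```

```bash
python3 -m pendant '[[[0,1,0],[0,0.044,0],1],[[0,2,0],[0,0,0],1],[[0,2,0],[0,0,0],1],[[0,2,0],[0,0,0],1],[[0,2,0],[0,0,0],1],[[0,2,0],[0,0,0],1],[[0,1.5,0],[0,0,0],1],[[0,1,0],[0,0,0],1],[[0,0.4,0],[0,0,0],1],[[0,0,0],[0,0,0],1],[[0,0,0],[0,0,0],1]]'
python3 -m pendant '[[[0,0.15,0],[0,0,0],1],[[0,0.1,0],[0,0,0],1],[[0,0,0],[0,0,0],1],[[0,0,0],[0,0,0],1]]'
python3 -m pendant '[[[0,0.1,0],[0,0,0],1],[[0,0,0],[0,0,0],1],[[0,0,0],[0,0,0],1]]'
python3 - <<'E'
from h import *
s=bot.capture("side")
cv2.imwrite("pics/n_s.png",cv2.resize(s["img"][140:240,310:435,::-1],None,fx=6,fy=6,interpolation=cv2.INTER_CUBIC))
E
```

```text
time_s: 23.45
position: [0.4839, -0.2796, 0.09]
tcp_rot: [[-1.0, 0.001, 0.017], [-0.017, -0.001, -1.0], [-0.001, -1.0, 0.001]]
force: [0.6, 1.4, -2.7]
opening: 0.574
time_s: 23.78
position: [0.4836, -0.2798, 0.0875]
tcp_rot: [[-1.0, 0.001, 0.016], [-0.016, -0.001, -1.0], [-0.001, -1.0, 0.001]]
force: [0.5, 0.0, -1.6]
opening: 0.571
time_s: 24.03
position: [0.4834, -0.2797, 0.086]
tcp_rot: [[-1.0, 0.0, 0.016], [-0.016, -0.0, -1.0], [-0.0, -1.0, 0.0]]
force: [0.2, 0.1, -1.3]
opening: 0.572
```

View pics/n_s.png

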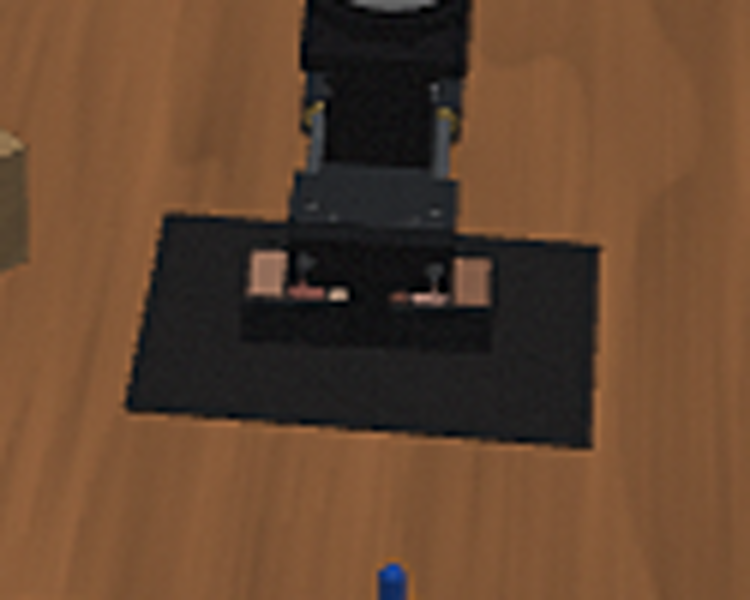

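Still about 2 mm above the mat; the force shows only the palette's weight. I creep down to contact.

```bash
python3 -m pendant '[[[0,0.1,0],[0,0,0],1],[[0,0,0],[0,0,0],1],[[0,0,0],[0,0,0],1]]'
python3 -m pendant '[[[0,0.08,0],[0,0,0],1],[[0,0,0],[0,0,0],1],[[0,0,0],[0,0,0],1]]'
python3 -m pendant '[[[0,0.06,0],[0,0,0],1],[[0,0,0],[0,0,0],1],[[0,0,0],[0,0,0],1]]'
```

```text
time_s: 24.33
position: [0.4834, -0.2797, 0.0849]
tcp_rot: [[-1.0, -0.0, 0.016], [-0.016, 0.0, -1.0], [0.0, -1.0, -0.0]]
force: [0.2, 0.6, -1.4]
opening: 0.574
time_s: 24.58
position: [0.4834, -0.2797, 0.0844]
tcp_rot: [[-1.0, 0.0, 0.016], [-0.016, -0.0, -1.0], [-0.0, -1.0, 0.0]]
force: [-0.8, -0.1, 0.1]
opening: 0.569
time_s: 24.83
position: [0.4833, -0.2796, 0.0839]
tcp_rot: [[-1.0, -0.0, 0.016], [-0.016, -0.0, -1.0], [0.0, -1.0, 0.0]]
force: [-2.1, 0.1, 3.9]
opening: 0.571
```

Contact at 0.084, as predicted. Releasing and rising.

```bash
python3 -m pendant '[[[0,0,0],[0,0,0],0.9],[[0,0,0],[0,0,0],0.4],[[0,0,0],[0,0,0],0],[[0,0,0],[0,0,0],0],[[0,0,0],[0,0,0],0],[[0,0,0],[0,0,0],0],[[0,0,0],[0,0,0],0],[[0,0,0],[0,0,0],0],[[0,0,0],[0,0,0],0],[[0,-0.5,0],[0,0,0],0],[[0,-1,0],[0,0,0],0],[[0,-2,0],[0,0,0],0],[[0,-2.5,0],[0,0,0],0],[[0,-3,0],[0,0,0],0],[[0,-3,0],[0,0,0],0],[[0,-3,0],[0,0,0],0],[[0,-3,0],[0,0,0],0],[[0,0,0],[0,0,0],0]]'
python3 -m pendant '[[[0,-2,2],[0,0,0],0],[[0,-2,2.5],[0,0,0],0],[[0,-1,3],[0,0,0],0],[[0,0,3],[0,0,0],0],[[0,0,3],[0,0,0],0],[[0,0,3],[0,0,0],0],[[0,0,3],[0,0,0],0],[[0,0,0],[0,0,0],0],[[0,0,0],[0,0,0],0]]'
python3 - <<'E'
from h import *
c=bot.capture("top");s=bot.capture("side")
cv2.imwrite("pics/p_s.png",s["img"][:,:,::-1]); cv2.imwrite("pics/p_t.png",c["img"][:,:,::-1])
cv2.imwrite("pics/p_z.png",cv2.resize(s["img"][140:240,310:435,::-1],None,fx=6,fy=6,interpolation=cv2.INTER_CUBIC))
E
```

```text
time_s: 26.33
position: [0.4859, -0.2815, 0.2708]
tcp_rot: [[-1.0, 0.01, 0.017], [-0.017, -0.009, -1.0], [-0.01, -1.0, 0.009]]
force: [0.5, -0.8, -0.4]
opening: 1.001
time_s: 27.08
position: [0.4858, -0.4758, 0.3131]
tcp_rot: [[-1.0, -0.0, 0.014], [-0.014, 0.001, -1.0], [0.0, -1.0, -0.001]]
force: [0.1, 0.2, -0.2]
opening: 1.0
```

View pics/p_t.png

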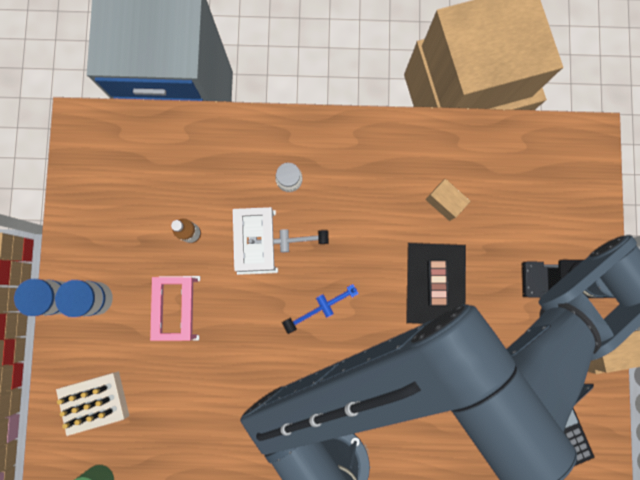

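View pics/p_z.png

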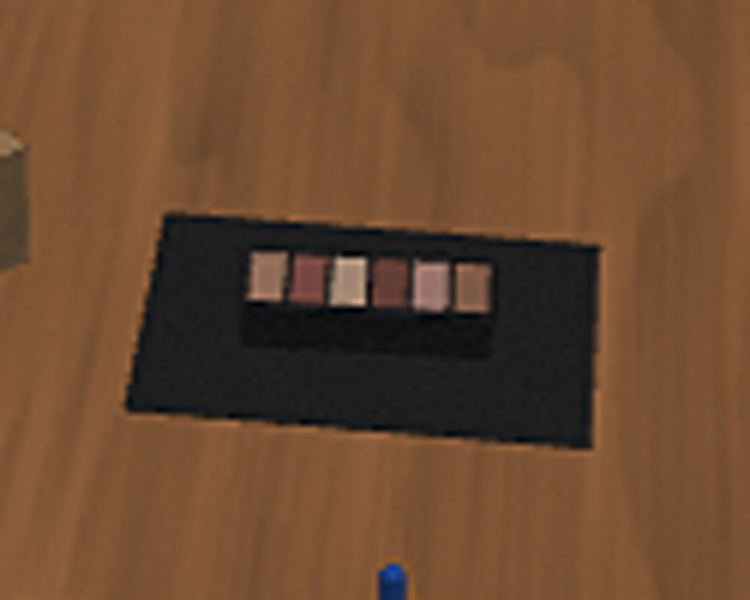

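View pics/p_s.png

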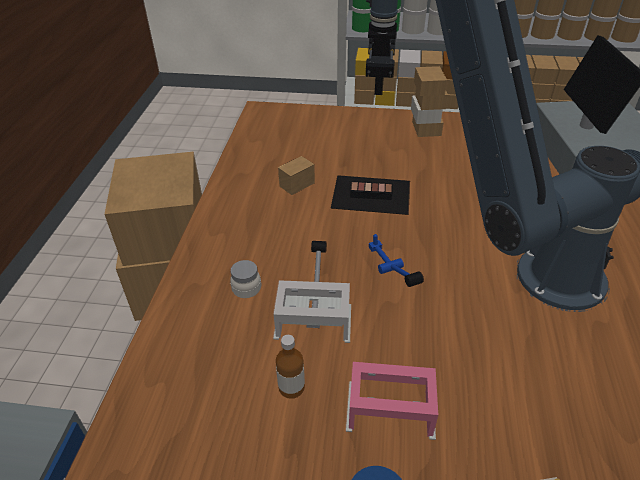

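The palette lies flat and right side up on the mat; its pans are centred at about (438,283) in the top view. The jar, bottle and carton are at their starting pixels. One numeric check, then I hand in.

Run:
```python
from h import *
c=bot.capture("top");s=bot.capture("side")
for cam,b in((c,(410,250,464,315)),(s,(345,178,400,200))):
    m=cv2.cvtColor(cam["img"],cv2.COLOR_RGB2HSV)[...,2]>75
    x0,y0,x1,y1=b; ys,xs=np.nonzero(m[y0:y1,x0:x1]); r=cv2.minAreaRect(np.stack([xs+x0,ys+y0],1).astype(np.float32))
    print(r,onz(cam,r[0],.027).round(4))
o=cv2.imread("pics/top0.png")[:,:,::-1]; d=np.abs(o.astype(int)-c["img"]).max(2)>40
for n,(x0,y0,x1,y1) in dict(jar=(270,158,305,195),bottle=(165,215,205,247),carton=(420,175,475,222)).items(): print(n,d[y0:y1,x0:x1].sum())
bot.hand_in()
```

```text
((440.5240478515625, 289.5113220214844), (61.308231353759766, 27.737363815307617), 70.20112609863281) [ 0.4658 -0.2876  0.027 ]
((375.0, 184.5), (13.0, 48.0), 90.0) [ 0.4728 -0.2914  0.027 ]
jar 0
bottle 0
carton 0
the job is handed in; nothing more can be done
```

The palette is out of the display and lying flat, right side up, near the middle of the dark mat, and the job is handed in at about 27 s.

- **Lever:** I slid the pin under the display. At the first place I tried, it rose past the floor plate without resistance, so it was in the slot. I pressed the handle down, turning the grip with the lever, until the palette stood about 16–17 mm proud (largest force seen about 7.5 N). Then I rocked the lever back down and left it resting under the display.
- **Palette:** I gripped it across its 50 mm sides, lifted it out level and lowered it onto the mat until the force showed contact. I then opened the gripper and moved the arm clear.
- **Position on the mat:** The gripper released at (0.483, -0.280). The two camera views put the mat's centre at (0.483, -0.280) and (0.481, -0.275), so it should be within about 5 mm of the middle. The last pictures agree by eye.
- **A check that disagreed:** My final automatic centring check read (0.466, -0.288) from the top view and (0.473, -0.291) from the side view. In the top view its colour mask gave a shape too wide and skewed 20° to be the pans. In the side view the box came out wider in one direction than the pans look, and I did not look into why. I handed in without redoing it, so the palette's final position has no clean measurement behind it.
- **Bystanders:** The jar, bottle and carton showed no changed pixels against the first top picture.

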